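Latch the die case shut on its seal

TASK

The clear lid of the die case is down but only resting on its rubber seal, and the toggle latch on its front hangs undone. Hook the latch's link loop over the keeper on the lid, then press the latch handle down until it snaps over centre, so that the lid is pulled tight and stays so. Do not lean on the clear lid, and leave the rivet squeezer and the deburring tool lying where they are.

Things in the scene. Friction and masses are not known exactly. Their poses are not given: they have to be found in the camera images.
- die_case: Grey plastic case, clear hinged lid, steel dies in black foam inside; fixed on the bench. 110 mm deep (own x), 140 wide (y), lid top 102 high. Origin: centre of its underside, z up. The front face, with the latch, is at its own x = -55 mm and looks to -x; only the latch stands out from it, within 19 mm of y = 0. All latch hinges run along the case's y: the latch moves in its plane y = 0.
- latch_pivot (a point): Handle's hinge pin, fixed on the case: 18 mm in front of the front face, 64 mm above the bench, at the case's y = 0. Axes as the case's. Held in the latch's plane, the loop's cross-pin can be carried anywhere from 26 to about 55 mm from here; the handle (stiff, 0.026 N m) then follows. Straight above it the cross-pin reaches 41 mm up, no more.
- keeper_seat (a point): On the lid: where the middle of the loop's cross-pin lies when hooked, in the groove of the 22 mm wide steel keeper. Straight above latch_pivot, by 29 mm with the lid resting, about 27 when latched. The keeper's lip is 3.5 to 7 mm out from here (case's -x) and rises 2 mm above here, so the pin's centre must pass over it 5 mm or more higher, then come down; a ramp on the lid's side leads it in.
- loop_bar (a point): Middle of the cross-pin (5 mm thick, along the case's y) that joins the free ends of two flat steel links: the latch's hook loop. It ends in dark round heads, 9 mm across; 37 mm over the heads, 25 between the links. Pinch the heads from above, 15 mm or more inside the fingertips: they creep up to 10 mm toward the tips as the loop turns about them. Its other end is hinged to the handle's crank, 17 mm from latch_pivot; 42.8 mm long.
- handle_grip (a point): Middle of the handle's black grip, 50 mm from latch_pivot along the handle. The grip is 15 mm wide (case's y), 9 mm thick and runs from 20 to 66 mm from the pivot. The handle passes between the loop's arms.
- handle (a joint): Latch handle, rad, 0 to 1.92. 0: closed on its stop, sloping 30 degrees down and away from the case; grows as it is raised (0.52: level, pointing away from the case). With the loop hooked, pressing it down is slack until about 1.0, then pulls the lid and takes about 3 N at the grip; dead centre at 0.21, below that it holds itself closed.
- loop (a joint): Link loop's hinge on the handle's crank, rad. 0: the loop lies on the handle; it grows as the loop swings up toward the lid; about 1.43 when latched. Turns freely.
- lid (a joint): Lid, rad. About 0 (0 to -0.002) while it only rests on the seal, 3 mm high at the front; about -0.016 when latched (2 mm lower); grows as the lid is opened.
- squeezer: Hand rivet squeezer with black handles, 96 x 251 x 26 mm, lying on the bench; origin under its middle. To be left alone.
- deburrer: Blue-handled deburring tool, 126 mm long, 15 mm thick, lying on the bench; origin under its middle. To be left alone.

How it is judged:
By the outcome, as a careful person would: the job done as asked, in the order asked, and still so for the second after the job is handed in, with the robot touching nothing.
It also fails if it takes over 48 s, if anything falls off the work surface, if the arm or the gripper's body presses on something with over 40 N, if the wrist force passes 120 N, or if a joint passes its speed limit or range.

ROBOT

A 6-joint arm with a two-finger parallel gripper is mounted at the origin on the work surface; the furniture and walls round the work are solid. World frame = base frame: x ahead of the robot, y to its left, z up, the work surface at z = 0. Lengths are in m, angles in rad, forces in N, time in s.
With the tool pointing down it reaches from about 0.375 to 0.975 m from the base axis. Payload 3.8 kg.
Tool frame: the origin (TCP) lies on the mounting face of the last link; the fingertips stand 173 mm ahead of it and the grasp point (between the pads) lies 155 mm ahead of it; z points along the fingers, y is the direction in which the jaws open and shut (so a half turn about z gives the same grasp; the last joint's range is limited). The gripper opens to 85 mm and grips with 20 to 120 N. Pads are 22 mm wide; open, the fingers measure 114 mm over their backs; the gripper's body (76 mm by 85 mm) begins 54 mm behind the grasp point. The pads swing forward as they close: fully open they stand 13 mm farther back than shut.
Start: joints at [-1.349, 0.264, 1.604, -0, 1.274, -0.037], TCP at [0.173, -0.653, 0.405] pointing down, gripper open.
Joint ranges: [-2.63, 2.63], [-0.94, 2.18], [0.31, 2.57], [-1.31, 4.45], [0, 2.66], [-2.55, 2.55]. Speed limits (rad/s): [2.57, 2.57, 3.14, 3.14, 3.14, 3.14].

INTERFACE

Orientations are given as a rotation vector (axis times angle).
In Python, from workcell import bot gives the robot as it stands.
- The arm moves only by the shell command python3 -m jog 'ROWS' [FORCE]. ROWS is JSON, a list that holds one entry, the list of rows, each a list of 7 numbers: the closure, from 0 (fully open) to 1 (shut), then the shift along the tool's x, y, z in cm, then the turn, a rotation vector about the tool's x, y, z in rad. A call has 1 to 12 rows; each row is the pose to reach, as a shift and turn from the pose commanded when the call began, along the tool's axes at that moment; what a row does not reach only later rows make up. A row lasts 1/8 s, in which the tool goes at most 62.5 mm and 10.7 degrees, less where a joint would pass 70% of its speed; a pose out of reach is approached as far as the arm can. A call with a gripper value outside its range is refused whole. The fingers move at their own pace and stop on an object; FORCE is the grip in N (left out, the last holds). Time passes only in rows, so rows that repeat a pose let the fingers close. It gives the time, the measured TCP pose, the force and the opening at its end, in the units of the state.
- bot.read_state(): the state, without advancing time (a new reading comes with each control period).
- bot.read_camera(name): name is "side" or "top" or "wrist"; returns the picture (400x640x3 uint8, red, green, blue); there is no depth.
- bot.camera_model(name): a dict with "intrinsics" (3x3 intrinsics, pixels), "rvec" (rotation vector, rad) and "tvec" (3), from world to camera coordinates, as OpenCV has them. Camera axes: x right, y down, z forward; pixel columns grow to the right and rows downward; lengths in m; the calibration is good to about 2 mm. A picture is of the moment at which its call begins: read the wrist's pose just before it. camera_model takes no time and is no camera call; for the wrist camera it gives the pose at the moment of the call.
- bot.finish_job(): hands the job in, once; it reports no verdict.
The state is a dict: "time": time; "q": joint angles; "joint_vel": joint speeds; "joint_torque": joint torques, N m; "tool_pos": TCP position; "tcp_rot": TCP orientation; "wrist_force": force on the tool from outside, world axes, zero at the start; "torque": the same for the moment, N m; "width": opening from 0.0 (shut) to 1.0 (fully open).
Only numpy, scipy, OpenCV 4.12 (cv2) and the standard library are available. Lean on these libraries where they do the work, as an engineer would, in place of code of your own. Each camera call takes 0.05 s, during which the arm holds its last target.

## Working session

There is one attempt and no reset: what is moved stays moved. The work goes in short steps, Python scripts to look and compute and a shell command to move; the robot and the scene stay as the last step left them, time stands still between calls to the robot, and variables do not carry over. Pictures are saved under pics/ and viewed, and the job is handed in when it is done.

```bash
ls; mkdir -p pics
python3 - <<'E'
from workcell import bot
import cv2,numpy as np
s=bot.read_state();print({k:np.round(v,4) for k,v in s.items()})
for n in ["side","top","wrist"]:
    m=bot.camera_model(n);print(n,m)
    cv2.imwrite(f"pics/a_{n}.png",bot.read_camera(n)[:,:,::-1])
E
```

```text
pics
{'time': np.float64(0.0), 'q': array([-1.3489,  0.2648,  1.6054,  0.    ,  1.2737, -0.0369]), 'joint_vel': array([ 0.0018, -0.0006,  0.0008,  0.0018, -0.0022, -0.0007]), 'joint_torque': array([ 1.00000e-04, -5.15106e+01, -3.67311e+01, -1.00000e-04,
        1.29000e-02,  0.00000e+00]), 'tool_pos': array([ 0.1727, -0.6522,  0.4033]), 'tcp_rot': array([-3.113e+00, -4.051e-01,  3.000e-04]), 'wrist_force': array([-0.6151,  0.133 ,  0.4381]), 'torque': array([-0.0228,  0.0186,  0.0295]), 'width': np.float64(0.9974)}
side {'intrinsics': array([[371.28327947,   0.        , 317.60896325],
       [  0.        , 371.28327947, 200.71732533],
       [  0.        ,   0.        ,   1.        ]]), 'rvec': array([ 0.55146403, -2.31926417,  1.61766582]), 'tvec': array([0.38423251, 0.16802381, 0.75752301])}
top {'intrinsics': array([[393.86427537,   0.        , 317.19292896],
       [  0.        , 393.86427537, 195.61422062],
       [  0.        ,   0.        ,   1.        ]]), 'rvec': array([ 2.19065588, -2.18965527,  0.07460965]), 'tvec': array([-0.0048429 ,  0.43571725,  0.89957244])}
wrist {'intrinsics': array([[315.59281584,   0.        , 322.49592867],
       [  0.        , 315.59281584, 198.87271763],
       [  0.        ,   0.        ,   1.        ]]), 'rvec': array([-2.30364766,  1.77417681,  0.25590762]), 'tvec': array([-0.67359752, -0.03571591,  0.38014124])}
```

View pics/a_side.png

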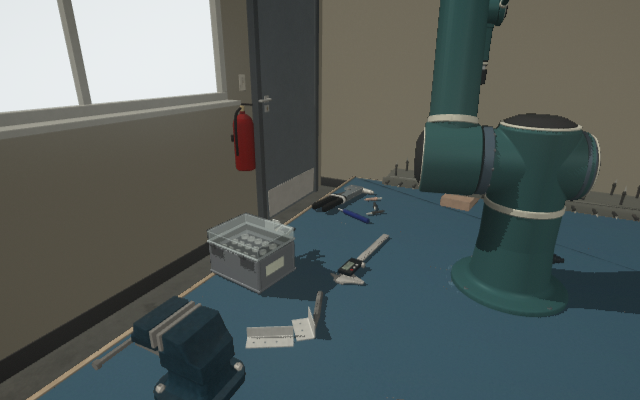

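View pics/a_top.png

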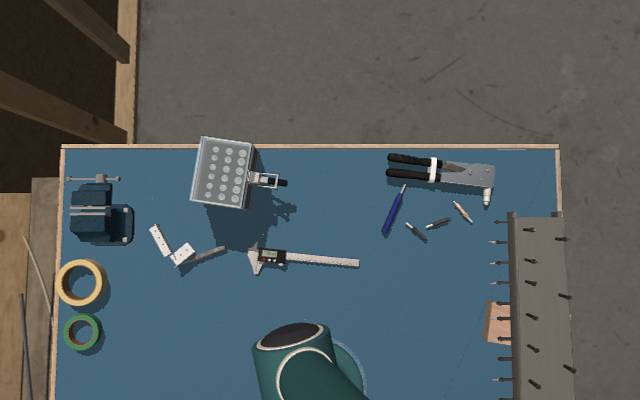

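View pics/a_wrist.png

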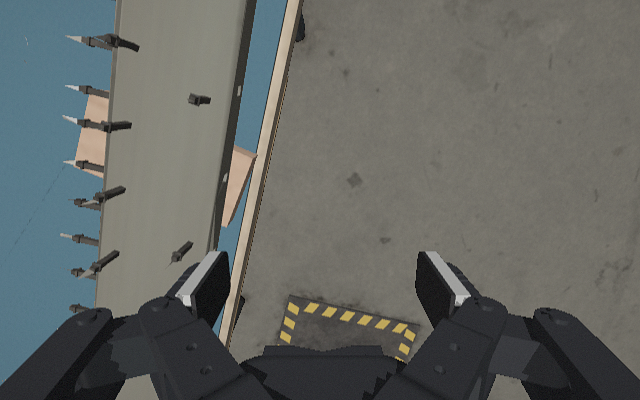

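```bash
cat > h.py <<'E'
from workcell import bot
import cv2,numpy as np
from scipy.spatial.transform import Rotation as R
def ray(n,uv,m=None):
    m=m or bot.camera_model(n);Rm=R.from_rotvec(m["rvec"]).as_matrix();c=-Rm.T@m["tvec"]
    d=Rm.T@np.linalg.solve(m["intrinsics"],[uv[0],uv[1],1]);return c,d/np.linalg.norm(d)
def atz(n,uv,z,m=None):
    c,d=ray(n,uv,m);return c+d*(z-c[2])/d[2]
def proj(n,p,m=None):
    m=m or bot.camera_model(n)
    return cv2.projectPoints(np.array(p,float).reshape(-1,3),m["rvec"],m["tvec"],m["intrinsics"],None)[0].reshape(-1,2)
def crop(src,dst,x0,y0,x1,y1,k):
    a=cv2.imread(src)[y0:y1,x0:x1];cv2.imwrite(dst,cv2.resize(a,None,fx=k,fy=k,interpolation=cv2.INTER_CUBIC))
E
python3 - <<'E'
from h import *
crop("pics/a_top.png","pics/b_top.png",180,125,310,220,6)
crop("pics/a_side.png","pics/b_side.png",200,200,310,295,6)
E
```

```text
(no output)
```

View pics/b_top.png

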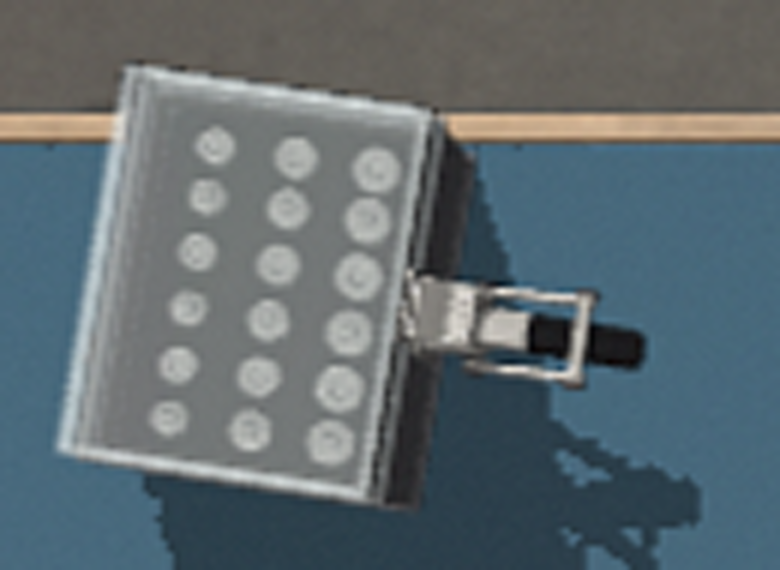

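View pics/b_side.png

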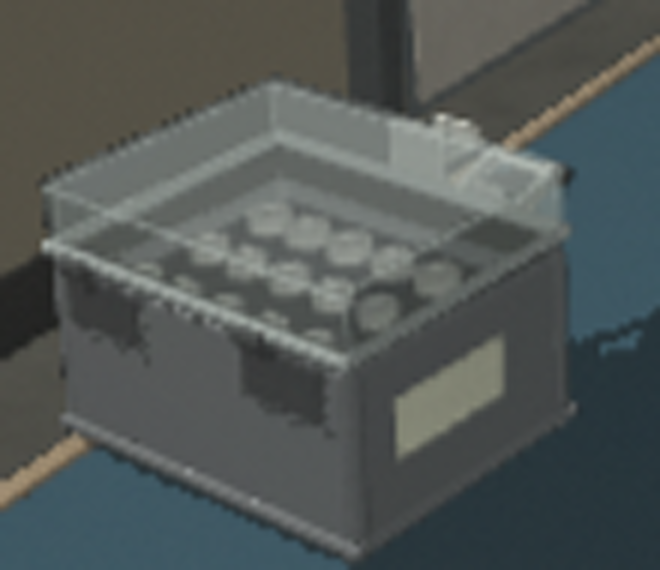

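Run:
```python
from h import *
from scipy.optimize import least_squares
t=lambda u,v:(180+u/6-.4,125+v/6-.4); s=lambda u,v:(200+u/6-.4,200+v/6-.4)
for n in("top","side"): print(n,"cam",ray(n,(320,200))[0])
for c in [(133,68),(432,110),(368,495),(62,450)]: print("lid",atz("top",t(*c),.102))
for c in [(360,557),(572,405),(65,418)]: print("base",atz("side",s(*c),0))
for c in [(595,297),(577,383)]: print("loopheads z=.08", atz("top",t(*c),.08))
print("handle end",atz("top",t(645,345),.06))
```

```text
top cam [ 0.37663798 -0.00155252  0.92587525]
side cam [0.05293636 0.75616769 0.41846853]
lid [0.55636461 0.23980492 0.102     ]
lid [0.54150879 0.13431017 0.102     ]
lid [0.40586848 0.15509319 0.102     ]
lid [0.42151541 0.26194209 0.102     ]
base [0.42854485 0.25469746 0.        ]
base [0.41511071 0.14015154 0.        ]
base [0.57351839 0.23101408 0.        ]
loopheads z=.08 [0.47795083 0.07856112 0.08      ]
loopheads z=.08 [0.44689865 0.08481419 0.08      ]
handle end [0.46260146 0.06194854 0.06      ]
```

```bash
cat >> h.py <<'E'
YAW=1.42; C0=np.array([.4813,.1978])
def want(yaw):  # tool z down, tool y along case y ; returns two options
    y=np.array([-np.sin(yaw),np.cos(yaw),0]);z=np.array([0,0,-1.])
    return [R.from_matrix(np.c_[np.cross(s*y,z),s*y,z]) for s in(1,-1)]
def cmd(p,Rt,s=None):
    s=s or bot.read_state();R0=R.from_rotvec(s["tcp_rot"])
    return (R0.inv().apply(np.array(p)-s["tool_pos"])*100).round(2),(R0.inv()*Rt).as_rotvec().round(3)
E
python3 - <<'E'
from h import *
s=bot.read_state();R0=R.from_rotvec(s["tcp_rot"]);print(R0.as_matrix().round(3))
m=bot.camera_model("wrist");Rm=R.from_rotvec(m["rvec"]).as_matrix();c=-Rm.T@m["tvec"]
print("cam in tool",R0.inv().apply(c-s["tool_pos"]), "axis",R0.inv().apply(Rm[2]), "camx",R0.inv().apply(Rm[0]))
for Rt in want(YAW): print(Rt.as_matrix().round(2),cmd([.463,.0,.30],Rt))
E
```

```text
[[ 0.967  0.256 -0.   ]
 [ 0.256 -0.967  0.002]
 [ 0.    -0.002 -1.   ]]
cam in tool [ 7.13484316e-02 -3.22541632e-05  3.01244013e-02] axis [-2.79635238e-01 -5.33400366e-04  9.60106166e-01] camx [-9.12956144e-04  9.99999541e-01  2.89661105e-04]
[[-0.15 -0.99  0.  ]
 [-0.99  0.15  0.  ]
 [-0.    0.   -1.  ]] (array([ 44.76, -55.6 ,  10.47]), array([-1.00e-03,  2.00e-03,  1.98e+00]))
[[ 0.15  0.99  0.  ]
 [ 0.99 -0.15  0.  ]
 [ 0.    0.   -1.  ]] (array([ 44.76, -55.6 ,  10.47]), array([-2.000e-03, -1.000e-03, -1.161e+00]))
```

Run:
```python
from h import *
print(cmd([.466,.11,.42],want(YAW)[1]), cmd([.40,-.25,.42],want(YAW)[1]))
```

```text
(array([ 47.86, -66.18,  -1.51]), array([-2.000e-03, -1.000e-03, -1.161e+00])) (array([ 32.27, -33.07,  -1.58]), array([-2.000e-03, -1.000e-03, -1.161e+00]))
```

```bash
python3 -m jog '[[[0,5,-5,-1.5,0,0,-0.1],[0,10,-10,-1.5,0,0,-0.25],[0,15,-15,-1.5,0,0,-0.4],[0,20,-20,-1.5,0,0,-0.5],[0,24,-24,-1.5,0,0,-0.6],[0,28,-28,-1.5,0,0,-0.7],[0,32,-33,-1.5,0,0,-0.8],[0,35.5,-38,-1.5,0,0,-0.9],[0,38.5,-43,-1.5,0,0,-1.0],[0,41,-48,-1.5,0,0,-1.08],[0,43,-53,-1.5,0,0,-1.161],[0,45,-58,-1.5,0,0,-1.161]]]'
python3 - <<'E'
from h import *
print(cmd([.466,.11,.42],want(YAW)[1]),bot.read_state()["q"])
E
```

```text
time: 1.65
tool_pos: [0.4591, 0.0255, 0.4196]
tcp_rot: [2.381, 2.049, 0.0]
wrist_force: [1.4, 0.0, 0.0]
width: 1.002
(array([ 8.46, -0.58, -0.04]), array([ 0.   , -0.   ,  0.001])) [ 1.31956784e-03 -1.63066985e-01  2.02357203e+00  7.78235781e-05
  1.28076358e+00  1.51137278e-01]
```

```bash
python3 -m jog '[[[0,5,-0.5,0,0,0,0],[0,8.5,-0.5,0,0,0,0],[0,8.5,-0.5,0,0,0,0],[0,8.5,-0.5,0,0,0,0]]]'
python3 - <<'E'
from h import *
import json
m=bot.camera_model("wrist");cv2.imwrite("pics/c_wrist.png",bot.read_camera("wrist")[:,:,::-1])
json.dump({k:v.tolist() for k,v in m.items()},open("c_m.json","w"))
E
```

```text
time: 2.15
tool_pos: [0.467, 0.1079, 0.4194]
tcp_rot: [2.382, 2.048, -0.002]
wrist_force: [0.5, -0.1, -0.1]
width: 1.0
```

View pics/c_wrist.png

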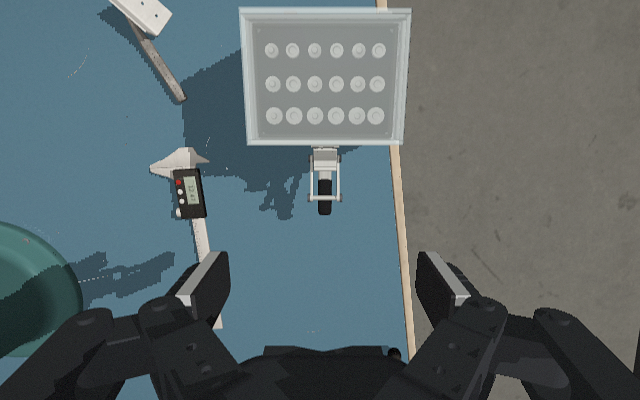

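Run:
```python
from h import *
crop("pics/c_wrist.png","pics/d1.png",285,135,365,225,6)
crop("pics/c_wrist.png","pics/d2.png",230,0,420,155,4)
```

```text
(no output)
```

View pics/d1.png

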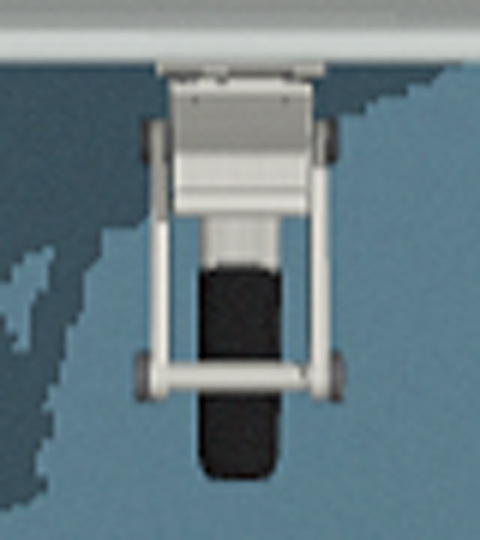

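View pics/d2.png

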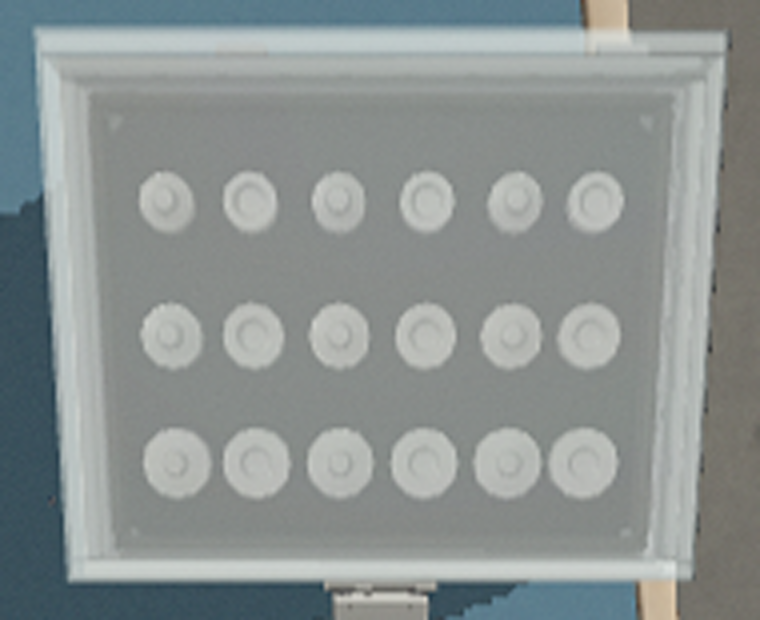

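Run:
```python
from h import *
import json
m={k:np.array(v) for k,v in json.load(open("c_m.json")).items()}
f=lambda u,v,x,y,k:(x+(u+.5)/k-.5,y+(v+.5)/k-.5)
P=[atz("wrist",f(*c,230,0,4),.102,m) for c in[(35,30),(725,33),(692,580),(68,582)]]
P=np.array(P);print(P, [np.linalg.norm(P[i]-P[i-1]).round(4) for i in range(4)])
bl,br,fr,fl=P
c=P.mean(0);ax=(bl+br-fl-fr)/2;print("c",c,"yaw",np.arctan2(ax[1],ax[0]), "ynorm yaw",np.arctan2(*( (fl-fr+bl-br)[:2]*[-1,1])[::1])+0)
yv=(fl-fr+bl-br)[:2];yv=-yv if yv[0]>0 else yv;print("yaw from y",np.arctan2(-yv[0],yv[1]))
h=[f(145,376,285,135,6),f(335,376,285,135,6)]
for z in(.06,.07,.08,.09):
    a,b=[atz("wrist",q,z,m) for q in h];
    print(z,a,b,(a+b)/2,np.linalg.norm(a-b))
# crank pins heads
k=[f(152,142,285,135,6),f(327,140,285,135,6)]
for z in(.06,.07,.08):
    a,b=[atz("wrist",q,z,m) for q in k];print("crank",z,(a+b)/2,np.linalg.norm(a-b))
print("handle end",[atz("wrist",f(238,480,285,135,6),z,m) for z in(.03,.05,.07)])
```

```text
[[0.4223283  0.26466747 0.102     ]
 [0.5595798  0.24317597 0.102     ]
 [0.5442231  0.13499283 0.102     ]
 [0.40492973 0.15577058 0.102     ]] [np.float64(0.1103), np.float64(0.1389), np.float64(0.1093), np.float64(0.1408)]
c [0.48276523 0.19965171 0.102     ] yaw 1.4210357943087994 ynorm yaw 1.4191225117647766
yaw from y 1.4191225117647766
0.06 [0.44870799 0.08741036 0.06      ] [0.48267053 0.08223732 0.06      ] [0.46568926 0.08482384 0.06      ] 0.034354249110830036
0.07 [0.44959316 0.09017127 0.07      ] [0.48252391 0.08515539 0.07      ] [0.46605854 0.08766333 0.07      ] 0.03331056252467532
0.08 [0.45047833 0.09293218 0.08      ] [0.48237729 0.08807346 0.08      ] [0.46642781 0.09050282 0.08      ] 0.03226687593852055
0.09 [0.45136349 0.09569309 0.09      ] [0.48223067 0.09099152 0.09      ] [0.46679708 0.09334231 0.09      ] 0.03122318935236584
crank 0.06 [0.47195264 0.12701635 0.06      ] 0.030539114470571282
crank 0.07 [0.47213163 0.12857402 0.07      ] 0.029611332174321575
crank 0.08 [0.47231062 0.1301317  0.08      ] 0.028683549878071916
handle end [array([0.46095577, 0.05491804, 0.03      ]), array([0.46189621, 0.06178798, 0.05      ]), array([0.46283665, 0.06865791, 0.07      ])]
```

Run:
```python
from h import *
import json
m={k:np.array(v) for k,v in json.load(open("c_m.json")).items()}
f=lambda u,v,x,y,k:(x+(u+.5)/k-.5,y+(v+.5)/k-.5)
def tri(a,b):
    c1,d1=a;c2,d2=b
    A=np.c_[d1,-d2];t=np.linalg.lstsq(A,c2-c1,rcond=None)[0];p,q=c1+t[0]*d1,c2+t[1]*d2
    return (p+q)/2,np.linalg.norm(p-q)
print(tri(ray("top",f(586,340,180,125,6)),ray("wrist",f(240,376,285,135,6),m)))
print(tri(ray("top",f(646,346,180,125,6)),ray("wrist",f(238,480,285,135,6),m)))
```

```text
(array([0.46519928, 0.08392759, 0.0563653 ]), np.float64(0.0007610797230490797))
(array([0.46251648, 0.0623608 , 0.05223298]), np.float64(0.0010983684502171066))
```

```bash
cat >> h.py <<'E'
YAW=1.420; XA=np.array([np.cos(YAW),np.sin(YAW),0]); PV=np.array([.4718,.1275,.064])
def lat(d,h): return PV-XA*d/1000+np.array([0,0,h/1000])   # mm outward, up
E
python3 - <<'E'
from h import *
print(lat(41.7,.6),cmd(lat(41.7,.6)+[0,0,.21],want(YAW)[1]))
E
```

```text
[0.4655356  0.08627322 0.0646    ] (array([-2.11,  0.18, 14.48]), array([-0.   ,  0.001, -0.001]))
```

```bash
python3 -m jog '[[[0.2,-2.1,0.2,5,0,0,0],[0.2,-2.1,0.2,10,0,0,0],[0.2,-2.1,0.2,14.5,0,0,0],[0.2,-2.1,0.2,14.5,0,0,0],[0.2,-2.1,0.2,14.5,0,0,0]]]' 40
python3 - <<'E'
from h import *
import json
m=bot.camera_model("wrist");s=bot.read_state();cv2.imwrite("pics/e_wrist.png",bot.read_camera("wrist")[:,:,::-1])
json.dump({k:v.tolist() for k,v in m.items()},open("e_m.json","w"))
print(proj("wrist",[lat(41.7,.6),lat(0,0),lat(0,29),lat(41.7,.6)+[0,0,.21-.155]],m), s["tool_pos"],s["wrist_force"])
E
```

```text
time: 2.82
tool_pos: [0.4669, 0.0865, 0.2762]
tcp_rot: [2.383, 2.045, 0.002]
wrist_force: [0.2, -0.4, 1.3]
width: 0.802
[[319.55451935 228.38193197]
 [319.20752755 160.90466908]
 [318.72823279 170.53244311]
 [318.6856793  273.62747287]] [0.46685001 0.08646411 0.27621912] [ 0.21734986 -0.38822513  1.26517061]
```

View pics/e_wrist.png

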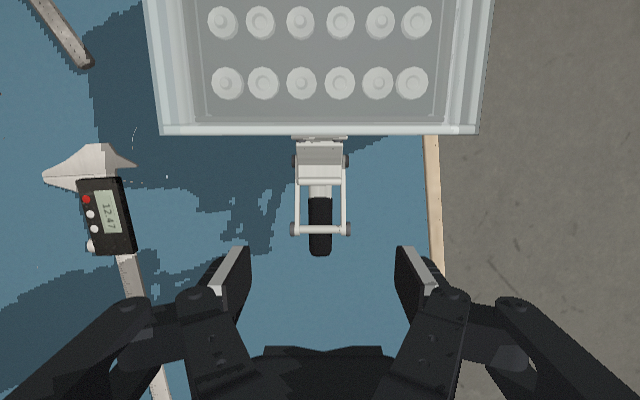

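Run:
```python
from h import *
s=bot.read_state();print(s["tool_pos"],cmd(lat(41.7,.6)+[0,0,.149],want(YAW)[1]))
```

```text
[0.46732108 0.0867164  0.27705243] (array([-0.08, -0.19,  6.34]), array([ 0.004, -0.001, -0.001]))
```

```bash
python3 -m jog '[[[0.2,-0.05,-0.12,3,0,0,0],[0.2,-0.05,-0.12,6.3,0,0,0],[0.2,-0.05,-0.12,6.3,0,0,0],[0.2,-0.05,-0.12,6.3,0,0,0]]]' 40
python3 - <<'E'
from h import *
import json
m=bot.camera_model("wrist");s=bot.read_state();cv2.imwrite("pics/f_wrist.png",bot.read_camera("wrist")[:,:,::-1])
print(proj("wrist",[lat(41.7,.6)],m), s["tool_pos"],s["wrist_force"])
cv2.imwrite("pics/f_side.png",bot.read_camera("side")[:,:,::-1])
crop("pics/f_side.png","pics/f_side2.png",190,170,330,275,5)
E
```

```text
time: 3.38
tool_pos: [0.4661, 0.0869, 0.2139]
tcp_rot: [2.381, 2.046, 0.005]
wrist_force: [-0.4, 0.4, 0.4]
width: 0.8
[[319.79384247 283.15536799]] [0.46612312 0.08690426 0.21392889] [-0.4321259   0.36110156  0.41403535]
```

View pics/f_wrist.png

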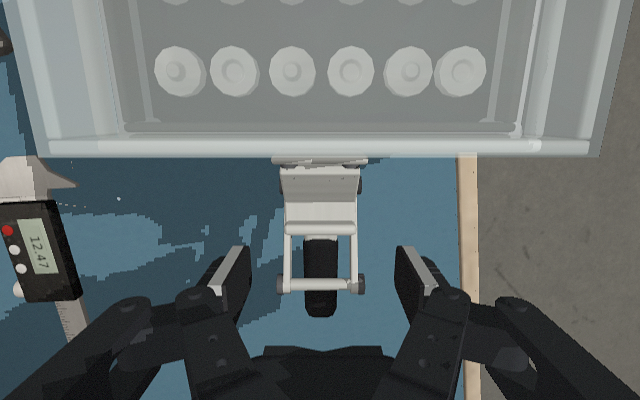

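View pics/f_side2.png

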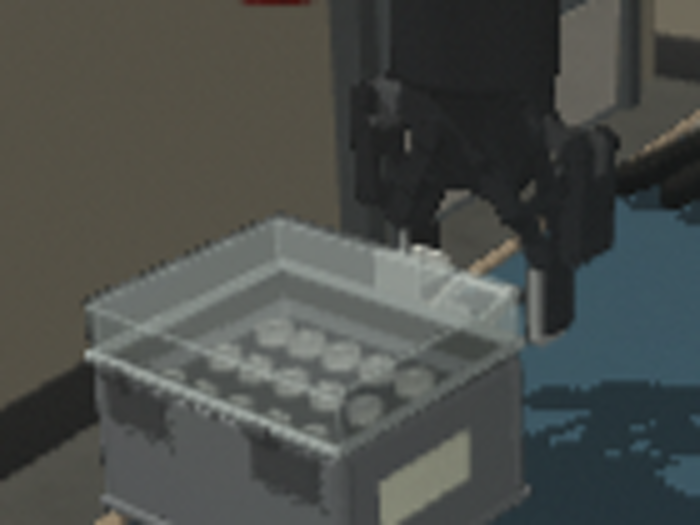

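```bash
python3 -m jog '[[[0.5,0,0,0,0,0,0],[0.6,0,0,0,0,0,0],[0.7,0,0,0,0,0,0],[0.8,0,0,0,0,0,0],[0.8,0,0,0,0,0,0],[0.8,0,0,0,0,0,0]]]' 40
python3 - <<'E'
from h import *
cv2.imwrite("pics/g_wrist.png",bot.read_camera("wrist")[:,:,::-1])
crop("pics/g_wrist.png","pics/g2.png",220,130,420,330,3)
E
```

```text
time: 4.22
tool_pos: [0.4652, 0.0868, 0.212]
tcp_rot: [2.382, 2.047, 0.002]
wrist_force: [3.4, 0.2, 1.0]
width: 0.416
```

View pics/g2.png

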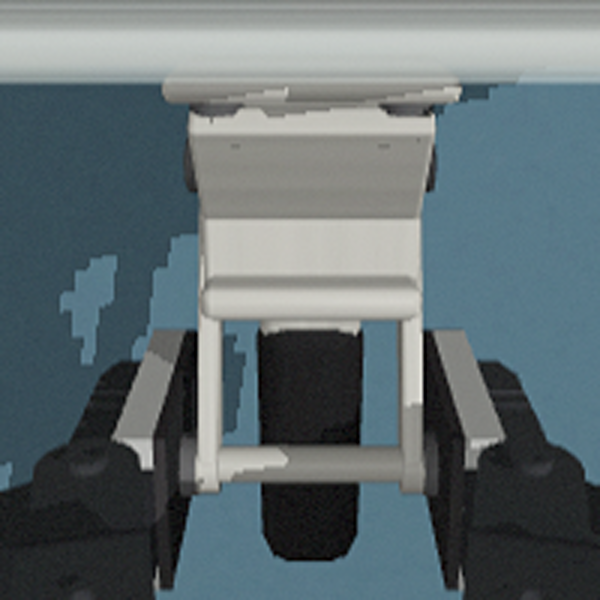

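Run:
```python
from h import *
s=bot.read_state();R0=R.from_rotvec(s["tcp_rot"]);print(s["tool_pos"],s["wrist_force"])
def sol(d,h):
    r=np.hypot(d,h);b=np.degrees(np.arctan2(h,d));c=(289+r*r-42.8**2)/(34*r);a=b-np.degrees(np.arccos(c))
    th=a+102;A=17*np.array([np.cos(np.radians(a)),np.sin(np.radians(a))]);dr=np.degrees(np.arctan2(h-A[1],d-A[0]))
    return np.radians(th),np.radians(dr-(th-30)-33)
for p in [(41.7,.6),(43,6),(43,12),(42,18),(39,24),(35,30),(30,35),(24,38.5),(18,39.5),(12,39),(6,38.5),(2,38),(0,37),(0,33),(0,29)]:
    v=-XA*(p[0]-41.7)/1000+[0,0,(p[1]-.6)/1000]
    print(p,np.hypot(*p).round(1),np.round(sol(*p),2),(R0.inv().apply(v)*100).round(2))
```

```text
[0.46521946 0.08676533 0.21196707] [ 3.4528527  -0.432816    0.69586732]
(41.7, 0.6) 41.7 [0.36 0.  ] [0. 0. 0.]
(43, 6) 43.4 [ 0.58 -0.1 ] [-0.13  0.   -0.54]
(43, 12) 44.6 [ 0.78 -0.17] [-0.13  0.   -1.14]
(42, 18) 45.7 [ 0.97 -0.24] [-0.03  0.   -1.74]
(39, 24) 45.8 [ 1.12 -0.25] [ 0.27  0.   -2.34]
(35, 30) 46.1 [ 1.3  -0.26] [ 0.67  0.   -2.94]
(30, 35) 46.1 [ 1.45 -0.26] [ 1.17  0.   -3.44]
(24, 38.5) 45.4 [ 1.56 -0.22] [ 1.77  0.   -3.79]
(18, 39.5) 43.4 [ 1.59 -0.1 ] [ 2.37  0.   -3.89]
(12, 39) 40.8 [1.57 0.06] [ 2.97  0.   -3.84]
(6, 38.5) 39.0 [1.61 0.17] [ 3.57  0.   -3.79]
(2, 38) 38.1 [1.65 0.22] [ 3.97  0.   -3.74]
(0, 37) 37.0 [1.64 0.28] [ 4.17  0.   -3.64]
(0, 33) 33.0 [1.36 0.53] [ 4.17  0.   -3.24]
(0, 29) 29.0 [0.99 0.81] [ 4.17  0.   -2.84]
```

```bash
python3 -m jog '[[[0.8,0.1,0,-0.3,0,0,0],[0.8,0.18,0,-0.64,0,0,0],[0.8,0.28,0,-1.05,0,0,0],[0.8,0.41,0,-1.46,0,0,0],[0.8,0.6,0,-1.84,0,0,0],[0.8,0.81,0,-2.2,0,0,0],[0.8,1.07,0,-2.54,0,0,0],[0.8,1.36,0,-2.85,0,0,0],[0.8,1.68,0,-3.13,0,0,0],[0.8,2.02,0,-3.37,0,0,0],[0.8,2.02,0,-3.37,0,0,0]]]' 40
python3 - <<'E'
from h import *
m=bot.camera_model("wrist");cv2.imwrite("pics/i_wrist.png",bot.read_camera("wrist")[:,:,::-1])
crop("pics/i_wrist.png","pics/i2.png",220,130,420,330,3)
for p in [(21.5,34.3),(19,28),(21.5,24.3)]:print(p,(proj("wrist",[lat(*p)],m)[0]-[220,130])*3)
cv2.imwrite("pics/i_side.png",bot.read_camera("side")[:,:,::-1])
crop("pics/i_side.png","pics/i_side2.png",190,170,330,275,5)
E
```

```text
time: 5.65
tool_pos: [0.4679, 0.1061, 0.2448]
tcp_rot: [2.38, 2.048, -0.002]
wrist_force: [6.9, -3.7, -5.4]
width: 0.418
(21.5, 34.3) [310.37056222 461.1955668 ]
(19, 28) [310.22736631 422.3967897 ]
(21.5, 24.3) [310.121707   424.99917998]
```

View pics/i2.png

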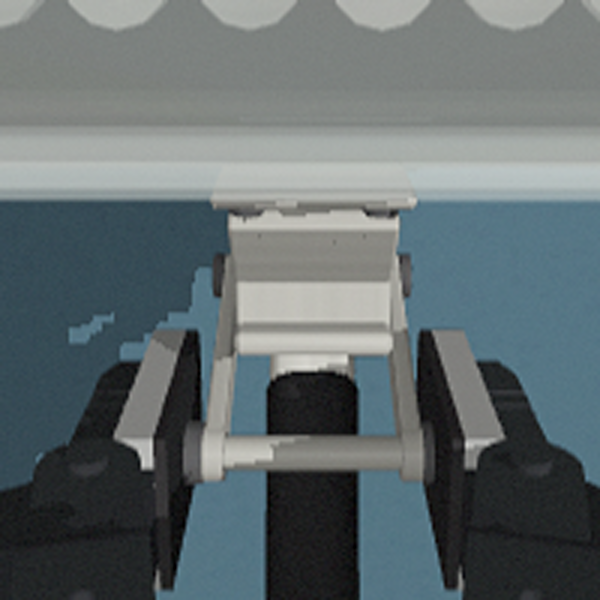

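View pics/i_side2.png

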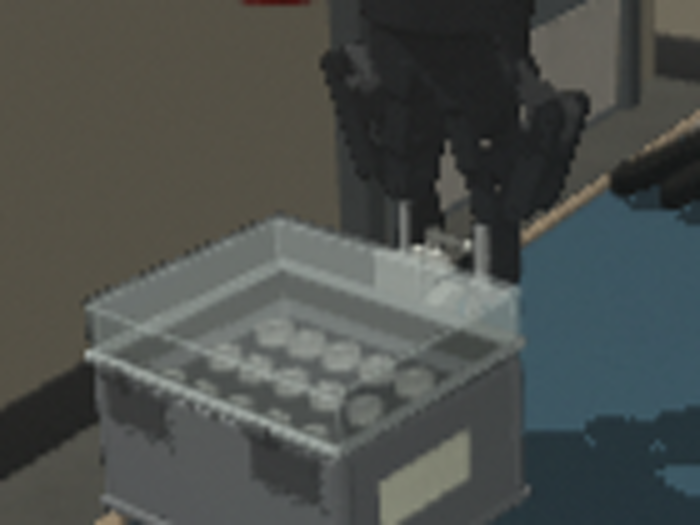

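```bash
python3 -m jog '[[[0.8,0.3,0,-0.32,0,0,0],[0.8,0.63,0,-0.53,0,0,0],[0.8,0.95,0,-0.67,0,0,0],[0.8,1.15,0,-0.72,0,0,0],[0.8,1.15,0,-0.72,0,0,0]]]' 40
python3 - <<'E'
from h import *
m=bot.camera_model("wrist");cv2.imwrite("pics/j_wrist.png",bot.read_camera("wrist")[:,:,::-1])
crop("pics/j_wrist.png","pics/j2.png",220,130,420,330,3)
for p in [(10,41.5),(10,39),(10,36),(5.2,31),(0,29)]:print(p,(proj("wrist",[lat(*p)],m)[0]-[220,130])*3)
cv2.imwrite("pics/j_side.png",bot.read_camera("side")[:,:,::-1])
crop("pics/j_side.png","pics/j_side2.png",250,190,320,240,10)
for p in [(10,41.5),(10,39),(10,36),(5.2,31),(0,29)]:print(p,(proj("side",[lat(*p)])[0]-[250,190])*10)
E
```

```text
time: 6.38
tool_pos: [0.4696, 0.1171, 0.2519]
tcp_rot: [2.379, 2.047, -0.003]
wrist_force: [6.0, -5.1, -5.0]
width: 0.416
(10, 41.5) [310.47570879 458.27094968]
(10, 39) [310.41117629 448.75430354]
(10, 36) [310.33672999 437.77566549]
(5.2, 31) [310.25169631 391.39503853]
(0, 29) [310.2408432  353.35989756]
(10, 41.5) [274.78740653 246.9299142 ]
(10, 39) [275.16711608 257.40050557]
(10, 36) [275.62171058 269.93606958]
(5.2, 31) [262.02866436 297.69164166]
(0, 29) [246.66806034 313.64353935]
```

View pics/j2.png

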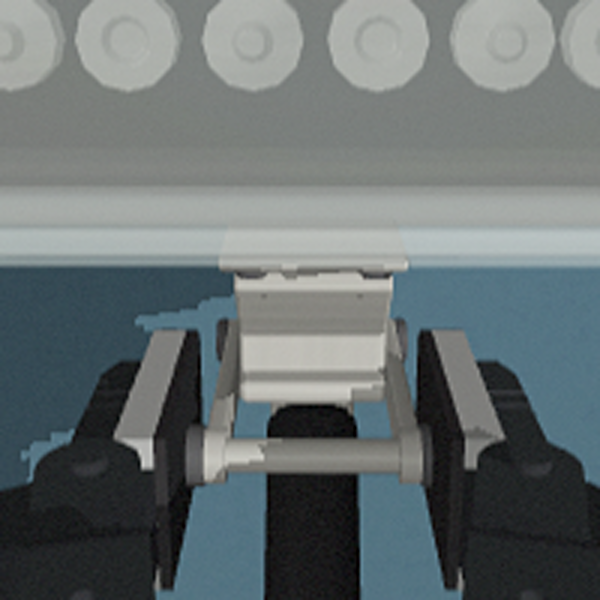

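View pics/j_side2.png

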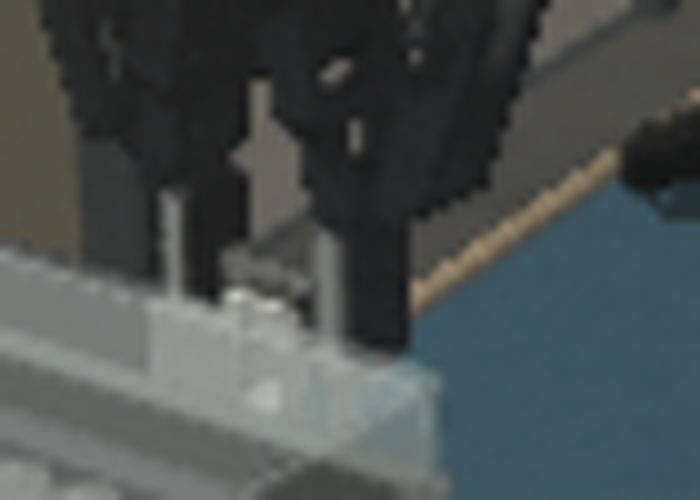

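```bash
python3 -m jog '[[[0.8,0.2,0,-0.03,0,0,0],[0.8,0.4,0,-0.03,0,0,0],[0.8,0.7,0,0,0,0,0],[0.8,0.95,0,0.05,0,0,0],[0.8,1.0,0,0.05,0,0,0]]]' 40
python3 - <<'E'
from h import *
m=bot.camera_model("wrist");cv2.imwrite("pics/k_wrist.png",bot.read_camera("wrist")[:,:,::-1])
crop("pics/k_wrist.png","pics/k2.png",220,130,420,330,3)
for p in [(0,41),(0,38),(0,35),(5.2,31),(0,29)]:print(p,(proj("wrist",[lat(*p)],m)[0]-[220,130])*3)
cv2.imwrite("pics/k_side.png",bot.read_camera("side")[:,:,::-1])
crop("pics/k_side.png","pics/k_side2.png",250,190,320,240,10)
for p in [(0,41),(0,38),(0,35),(5.2,31),(0,29)]:print(p,(proj("side",[lat(*p)])[0]-[250,190])*10)
E
```

```text
time: 7.1
tool_pos: [0.4711, 0.1264, 0.2519]
tcp_rot: [2.378, 2.047, -0.005]
wrist_force: [4.8, -10.0, 0.5]
width: 0.413
(0, 41) [309.64077079 451.4997569 ]
(0, 38) [309.58338964 440.25541926]
(0, 35) [309.52841402 429.48246726]
(5.2, 31) [309.41989911 446.75259617]
(0, 29) [309.42509867 409.23692213]
(0, 41) [244.68271521 263.20844761]
(0, 38) [245.18095486 275.86557313]
(0, 35) [245.67792236 288.49038128]
(5.2, 31) [262.02866436 297.69164166]
(0, 29) [246.66806034 313.64353935]
```

View pics/k2.png

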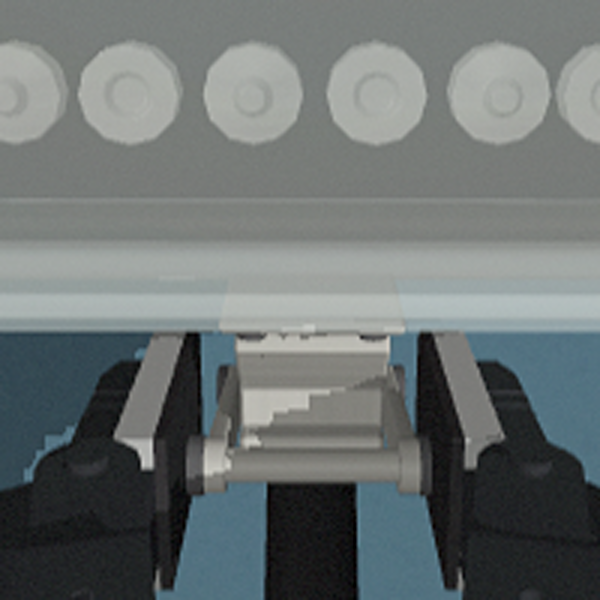

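View pics/k_side2.png

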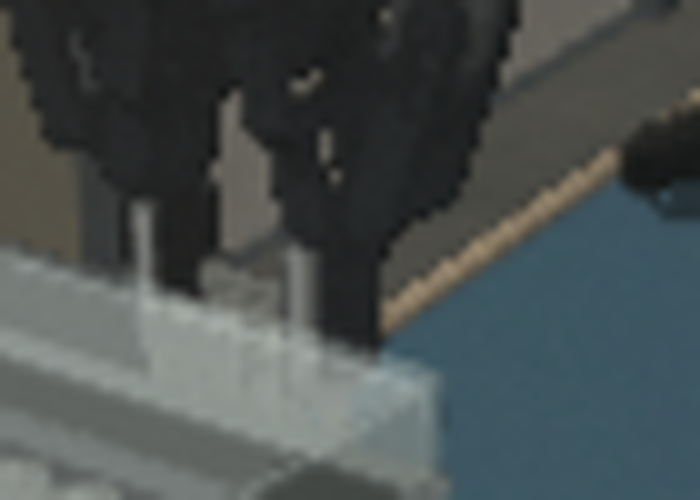

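Run:
```python
from h import *
s=bot.read_state();print(s["wrist_force"],s["tool_pos"],s["torque"])
for n in "jk":
  a=cv2.imread(f"pics/{n}_side.png")[200:240,255:305];a=cv2.resize(a,None,fx=8,fy=8,interpolation=cv2.INTER_NEAREST)
  a=np.clip(a.astype(float)*1.8,0,255).astype(np.uint8);cv2.imwrite(f"pics/{n}_s3.png",a)
cv2.imwrite("pics/jk.png",np.hstack([cv2.imread(f"pics/{n}_s3.png") for n in"jk"]))
a=cv2.imread("pics/k_wrist.png")[230:310,270:370];cv2.imwrite("pics/k3.png",cv2.resize(a,None,fx=7,fy=7,interpolation=cv2.INTER_NEAREST))
```

```text
[ 4.56351984 -9.68288522 -0.2459153 ] [0.47106258 0.12640211 0.25188712] [-1.57396936 -0.73929405 -0.10104017]
```

View pics/jk.png

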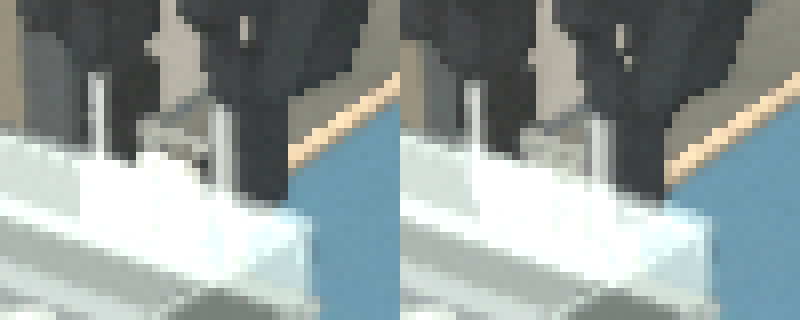

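View pics/k3.png

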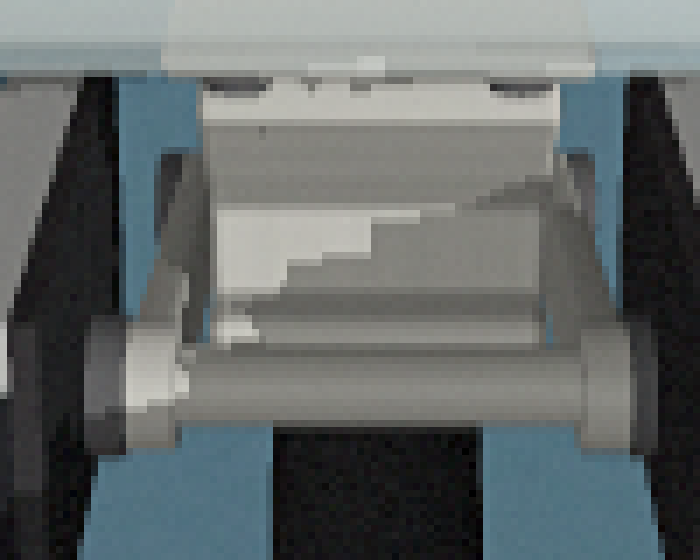

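Run:
```python
from h import *
m=bot.camera_model("wrist");Rm=R.from_rotvec(m["rvec"]).as_matrix()
for p in [(0,41),(2.5,41),(4.4,38),(6.8,34),(5.2,31),(3.5,31)]:
    q=lat(*p);print(p,(Rm@q+m["tvec"])[2].round(4),((proj("wrist",[q],m)[0]-[270,230])*7).round(0))
```

```text
(0, 41) 0.1315 [372. 353.]
(2.5, 41) 0.1322 [372. 390.]
(4.4, 38) 0.1356 [372. 390.]
(6.8, 34) 0.1401 [372. 389.]
(5.2, 31) 0.1425 [372. 342.]
(3.5, 31) 0.1421 [372. 318.]
```

Run:
```python
from h import *
YA=np.array([-np.sin(YAW),np.cos(YAW),0])
a=cv2.imread("pics/k_side.png")[195:245,245:315];a=np.clip(a.astype(float)*1.6,0,255).astype(np.uint8)
a=cv2.resize(a,None,fx=8,fy=8,interpolation=cv2.INTER_NEAREST);o=a.copy()
def ln(p,w,col):
    q=proj("side",[lat(*p)+YA*w,lat(*p)-YA*w]);q=((q-[245,195]+.5)*8).astype(int);cv2.line(o,tuple(map(int,q[0])),tuple(map(int,q[1])),col,1);print(p,q.tolist())
ln((0,41),.0185,(255,255,0));ln((4.4,38),.0185,(0,255,0));ln((6.8,34),.0185,(0,0,255));ln((5.2,31),.011,(255,0,255))
cv2.imwrite("pics/k4.png",np.vstack([a,o])[:, :])
```

```text
(0, 41) [[291, 190], [189, 159]]
(4.4, 38) [[302, 195], [200, 164]]
(6.8, 34) [[308, 205], [206, 175]]
(5.2, 31) [[284, 211], [223, 193]]
```

View pics/k4.png

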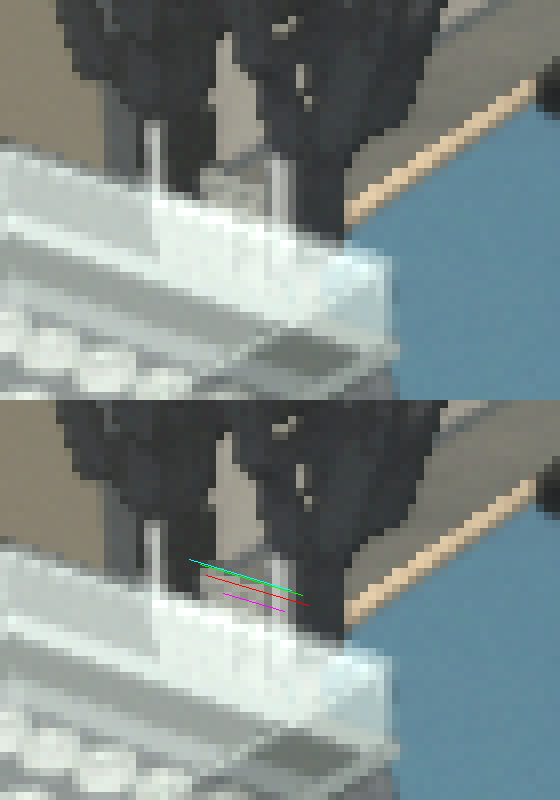

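```bash
python3 -m jog '[[[0.8,-0.3,0,-0.1,0,0,0],[0.8,-0.3,0,-0.4,0,0,0],[0.8,-0.3,0,-0.6,0,0,0],[0.8,-0.3,0,-0.6,0,0,0]]]' 40
python3 - <<'E'
from h import *
s=bot.read_state();print(s["wrist_force"],s["tool_pos"],s["torque"])
m=bot.camera_model("wrist")
a=bot.read_camera("wrist")[:,:,::-1];cv2.imwrite("pics/l.png",a);cv2.imwrite("pics/l3.png",cv2.resize(a[230:310,270:370],None,fx=7,fy=7,interpolation=cv2.INTER_NEAREST))
Rm=R.from_rotvec(m["rvec"]).as_matrix()
for p in [(3,47),(3,41),(5,41),(5,38),(7,36),(3.5,31),(7,31)]:
    q=lat(*p);print(p,(Rm@q+m["tvec"])[2].round(4),((proj("wrist",[q],m)[0]-[270,230])*7).round(0))
a=bot.read_camera("side")[:,:,::-1];cv2.imwrite("pics/l_side.png",a)
a=np.clip(a[195:245,245:315].astype(float)*1.6,0,255).astype(np.uint8)
cv2.imwrite("pics/l4.png",cv2.resize(a,None,fx=8,fy=8,interpolation=cv2.INTER_NEAREST))
E
```

```text
time: 7.7
tool_pos: [0.4707, 0.1239, 0.2578]
tcp_rot: [2.38, 2.047, -0.003]
wrist_force: [5.3, -5.4, -0.9]
width: 0.413
[ 5.32175305 -5.4496797  -0.88571346] [0.47066054 0.12388544 0.25782095] [-1.01923907 -0.84327817 -0.06416776]
(3, 47) 0.1316 [373. 364.]
(3, 41) 0.1374 [372. 312.]
(5, 41) 0.1379 [372. 341.]
(5, 38) 0.1408 [372. 316.]
(7, 36) 0.1433 [372. 328.]
(3.5, 31) 0.1471 [372. 242.]
(7, 31) 0.1481 [372. 289.]
```

View pics/l3.png

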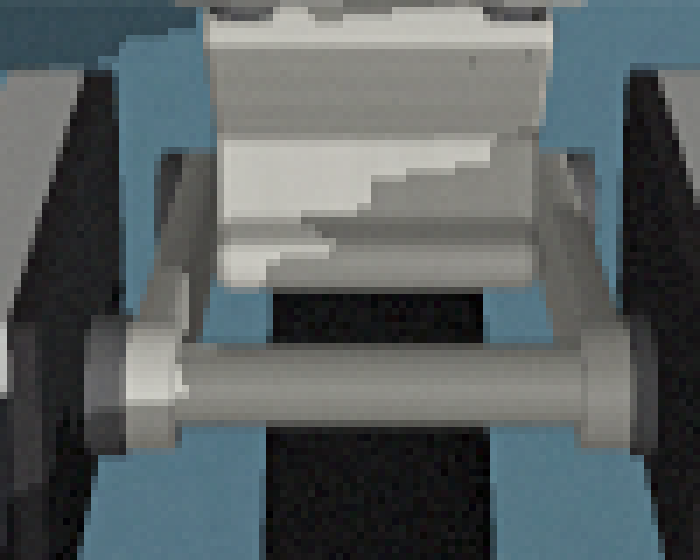

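View pics/l4.png

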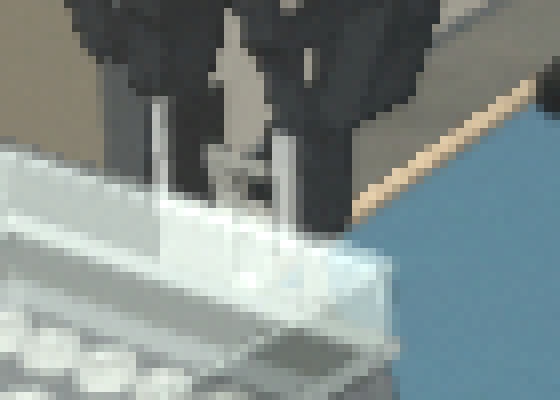

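```bash
python3 -m jog '[[[0.4,0,0,0,0,0,0],[0.35,0,0,0,0,0,0],[0.35,-0.5,0,0.4,0,0,0],[0.35,-0.5,0,0.7,0,0,0],[0.35,-0.5,0,0.7,0,0,0]]]' 40
python3 - <<'E'
from h import *
s=bot.read_state();print(s["wrist_force"],s["tool_pos"],s["torque"],cmd(s["tool_pos"],want(YAW)[1]))
m=bot.camera_model("wrist")
a=bot.read_camera("wrist")[:,:,::-1];cv2.imwrite("pics/m.png",a);cv2.imwrite("pics/m3.png",cv2.resize(a[220:320,260:380],None,fx=6,fy=6,interpolation=cv2.INTER_NEAREST))
Rm=R.from_rotvec(m["rvec"]).as_matrix()
for p in [(8.5,40),(8.5,38),(10,40),(12,40),(3.5,31),(7,31)]:
    q=lat(*p);print(p,(Rm@q+m["tvec"])[2].round(4),((proj("wrist",[q],m)[0]-[260,220])*6).round(0))
E
```

```text
time: 8.43
tool_pos: [0.4694, 0.12, 0.2506]
tcp_rot: [-2.382, -2.047, 0.002]
wrist_force: [0.3, 0.3, 0.3]
width: 0.65
[0.25260154 0.25986008 0.30953026] [0.46943336 0.11996158 0.25055173] [-0.02022447 -0.033811    0.04562995] (array([0., 0., 0.]), array([-0.001,  0.   , -0.   ]))
(8.5, 40) 0.1318 [393. 397.]
(8.5, 38) 0.1338 [392. 382.]
(10, 40) 0.1323 [393. 416.]
(12, 40) 0.1328 [393. 441.]
(3.5, 31) 0.1391 [392. 270.]
(7, 31) 0.1401 [392. 313.]
```

View pics/m3.png

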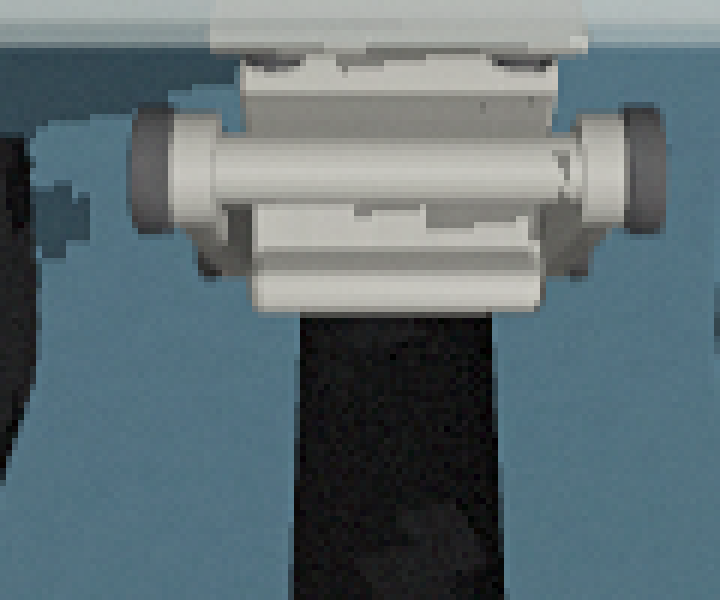

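View pics/m.png

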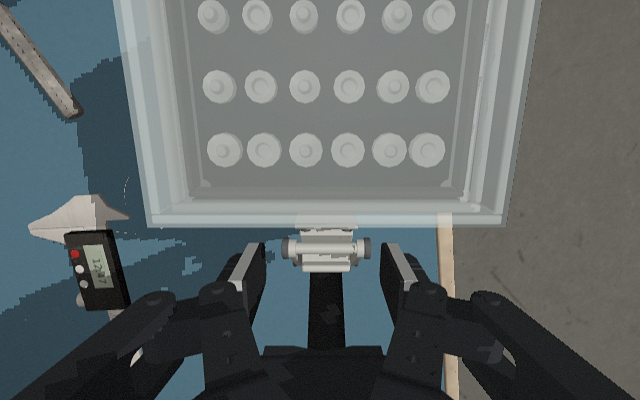

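```bash
python3 -m jog '[[[0.35,0,0,-1,0,0,0],[0.35,0,0,-4,0,0,0],[0.35,0,0,-8,0,0,0],[0.6,0,0,-9,0,0,0],[0.8,0,0,-9,0,0,0],[1,0,0,-9,0,0,0]]]' 40
python3 - <<'E'
from h import *
s=bot.read_state();print(s["wrist_force"],s["tool_pos"],s["torque"])
m=bot.camera_model("wrist")
a=bot.read_camera("wrist")[:,:,::-1];cv2.imwrite("pics/n.png",a);cv2.imwrite("pics/n3.png",cv2.resize(a[170:270,260:380],None,fx=6,fy=6,interpolation=cv2.INTER_NEAREST))
for p in [(-6.6,36),(0,29),(3.5,31),(7,31),(19,63),(66,0)]:
    q=lat(*p);print(p,((proj("wrist",[q],m)[0]-[260,170])*6).round(0))
a=bot.read_camera("side")[:,:,::-1];cv2.imwrite("pics/n_side.png",a)
a=np.clip(a[195:245,245:315].astype(float)*1.6,0,255).astype(np.uint8)
cv2.imwrite("pics/n4.png",cv2.resize(a,None,fx=8,fy=8,interpolation=cv2.INTER_NEAREST))
for p in [(-6.6,36),(0,29),(3.5,31),(7,31),(19,63)]:
    q=lat(*p);print(p,((proj("side",[q])[0]-[245,195]+.5)*8).round(0))
E
```

```text
time: 9.22
tool_pos: [0.4691, 0.1199, 0.3397]
tcp_rot: [-2.382, -2.047, 0.003]
wrist_force: [-0.3, -0.6, -0.5]
width: 0.012
[-0.2667348  -0.60736425 -0.46614184] [0.46912467 0.11994171 0.33972188] [-0.01879909 -0.01391953 -0.0211752 ]
(-6.6, 36) [391. 136.]
(0, 29) [391. 174.]
(3.5, 31) [391. 207.]
(7, 31) [391. 235.]
(19, 63) [392. 440.]
(66, 0) [389. 559.]
(-6.6, 36) [224. 199.]
(0, 29) [241. 215.]
(3.5, 31) [250. 204.]
(7, 31) [258. 200.]
(19, 63) [283.  79.]
```

View pics/n3.png

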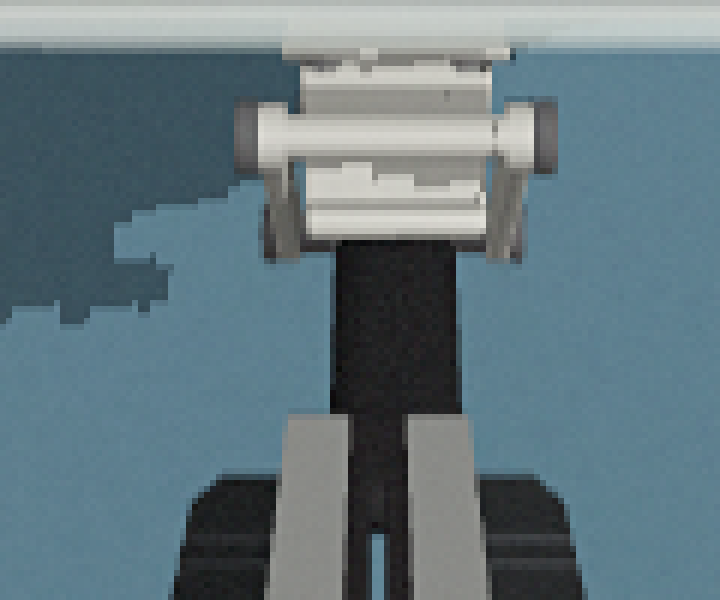

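View pics/n.png

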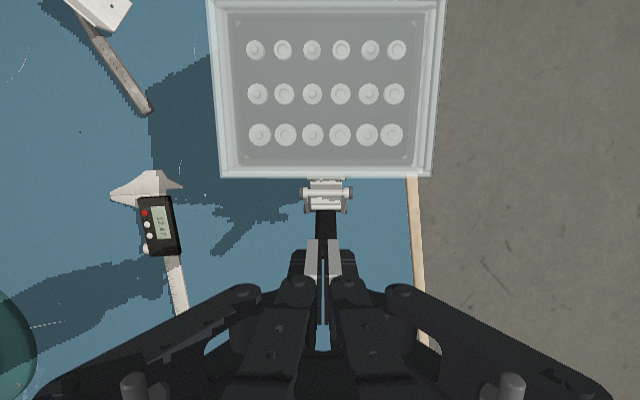

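View pics/n4.png

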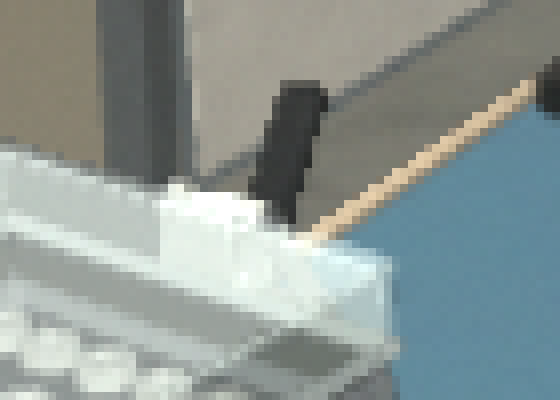

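Run:
```python
import numpy as np
for e,d in [(65,8.2),(55,16),(45,24),(35,31),(27,36),(20,40),(12,43),(5,46),(0,48),(-6,49),(-12,50),(-18,50),(-24,50),(-30,50),(-34,50)]:
    t=np.radians(e);h=max((d+s)*np.tan(t)+4.5/np.cos(t) for s in(-11,11));rc=(d+np.sign(e)*11)/np.cos(t)
    print(e,"th",round(t+.52,2),(d,round(h,1)),"r",round(rc),"x %.2f z %.2f"%((7.7-d)/10,(102.7-h)/10))
```

```text
65 th 1.65 (8.2, np.float64(51.8)) r 45 x -0.05 z 5.09
55 th 1.48 (16, np.float64(46.4)) r 47 x -0.83 z 5.63
45 th 1.31 (24, np.float64(41.4)) r 49 x -1.63 z 6.13
35 th 1.13 (31, np.float64(34.9)) r 51 x -2.33 z 6.78
27 th 0.99 (36, np.float64(29.0)) r 53 x -2.83 z 7.37
20 th 0.87 (40, np.float64(23.4)) r 54 x -3.23 z 7.93
12 th 0.73 (43, np.float64(16.1)) r 55 x -3.53 z 8.66
5 th 0.61 (46, np.float64(9.5)) r 57 x -3.83 z 9.32
0 th 0.52 (48, np.float64(4.5)) r 48 x -4.03 z 9.82
-6 th 0.42 (49, np.float64(0.5)) r 38 x -4.13 z 10.22
-12 th 0.31 (50, np.float64(-3.7)) r 40 x -4.23 z 10.64
-18 th 0.21 (50, np.float64(-7.9)) r 41 x -4.23 z 11.06
-24 th 0.1 (50, np.float64(-12.4)) r 43 x -4.23 z 11.51
-30 th -0.0 (50, np.float64(-17.3)) r 45 x -4.23 z 12.00
-34 th -0.07 (50, np.float64(-20.9)) r 47 x -4.23 z 12.36
```

```bash
python3 -m jog '[[[1,0.4,0.1,2.5,0,0,0],[1,0.4,0.1,4,0,0,0],[1,0.4,0.1,4.9,0,0,0],[1,0.1,0.1,5.1,0,0,0],[1,-0.4,0.1,5.3,0,0,0],[1,-0.83,0.1,5.6,0,0,0],[1,-1.25,0.1,5.85,0,0,0],[1,-1.63,0.1,6.13,0,0,0],[1,-2,0.1,6.45,0,0,0],[1,-2.3,0.1,6.8,0,0,0],[1,-2.3,0.1,6.8,0,0,0]]]' 40
python3 - <<'E'
from h import *
s=bot.read_state();print(s["wrist_force"],s["tool_pos"],s["torque"])
m=bot.camera_model("wrist")
a=bot.read_camera("wrist")[:,:,::-1];cv2.imwrite("pics/o.png",a);cv2.imwrite("pics/o3.png",cv2.resize(a[100:250,250:390],None,fx=4,fy=4,interpolation=cv2.INTER_NEAREST))
for p in [(-6.6,36),(0,29),(3.5,31),(7,31),(66,0)]:
    q=lat(*p);print(p,((proj("wrist",[q],m)[0]-[250,100])*4).round(0))
a=bot.read_camera("side")[:,:,::-1];cv2.imwrite("pics/o_side.png",a)
a=np.clip(a[195:245,245:315].astype(float)*1.6,0,255).astype(np.uint8)
cv2.imwrite("pics/o4.png",cv2.resize(a,None,fx=8,fy=8,interpolation=cv2.INTER_NEAREST))
E
```

```text
time: 10.7
tool_pos: [0.467, 0.0969, 0.2725]
tcp_rot: [-2.383, -2.047, 0.002]
wrist_force: [-1.3, -0.5, 1.0]
width: 0.001
[-1.26100831 -0.45848544  0.99211255] [0.46698118 0.09693558 0.27252794] [ 0.05275279 -0.0074332   0.00067972]
(-6.6, 36) [291. 331.]
(0, 29) [291. 370.]
(3.5, 31) [291. 402.]
(7, 31) [291. 429.]
(66, 0) [292. 723.]
```

View pics/o3.png

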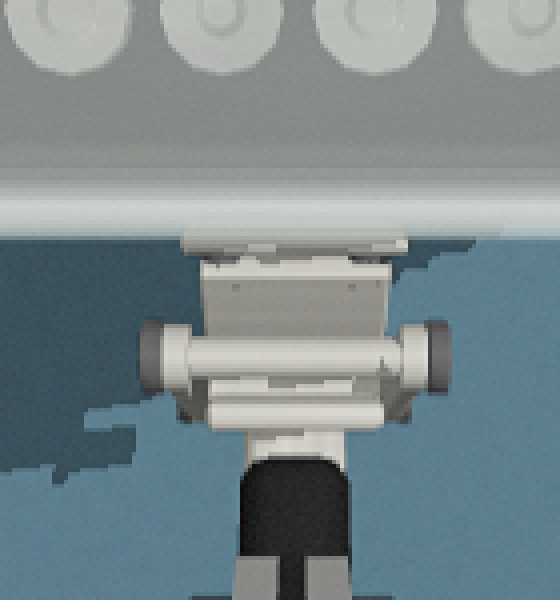

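View pics/o4.png

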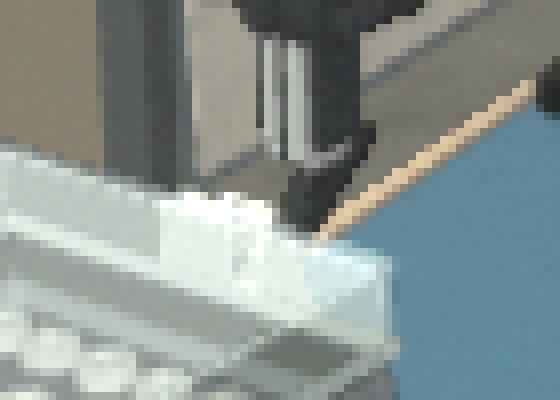

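```bash
python3 -m jog '[[[1,-0.3,0,0.3,0,0,0],[1,-0.5,0,0.6,0,0,0],[1,-0.75,0,0.9,0,0,0],[1,-0.93,0,1.15,0,0,0],[1,-0.93,0,1.15,0,0,0]]]' 40
python3 - <<'E'
from h import *
s=bot.read_state();print(s["wrist_force"],s["tool_pos"],s["torque"])
m=bot.camera_model("wrist")
a=bot.read_camera("wrist")[:,:,::-1];cv2.imwrite("pics/p.png",a);cv2.imwrite("pics/p3.png",cv2.resize(a[70:220,250:390],None,fx=4,fy=4,interpolation=cv2.INTER_NEAREST))
for p in [(-6.6,36),(0,29),(3.5,31),(7,31),(66,0)]:
    q=lat(*p);print(p,((proj("wrist",[q],m)[0]-[250,70])*4).round(0))
a=bot.read_camera("side")[:,:,::-1];cv2.imwrite("pics/p_side.png",a)
a=np.clip(a[195:245,245:315].astype(float)*1.6,0,255).astype(np.uint8)
cv2.imwrite("pics/p4.png",cv2.resize(a,None,fx=8,fy=8,interpolation=cv2.INTER_NEAREST))
E
```

```text
time: 11.42
tool_pos: [0.4659, 0.0879, 0.2614]
tcp_rot: [-2.383, -2.047, 0.0]
wrist_force: [0.9, 1.1, -0.2]
width: 0.001
[ 0.90213407  1.05784927 -0.19514065] [0.46592137 0.08786485 0.26143726] [ 0.1967167  -0.05741974  0.03319187]
(-6.6, 36) [287. 391.]
(0, 29) [287. 438.]
(3.5, 31) [287. 473.]
(7, 31) [287. 503.]
(66, 0) [288. 828.]
```

View pics/p3.png

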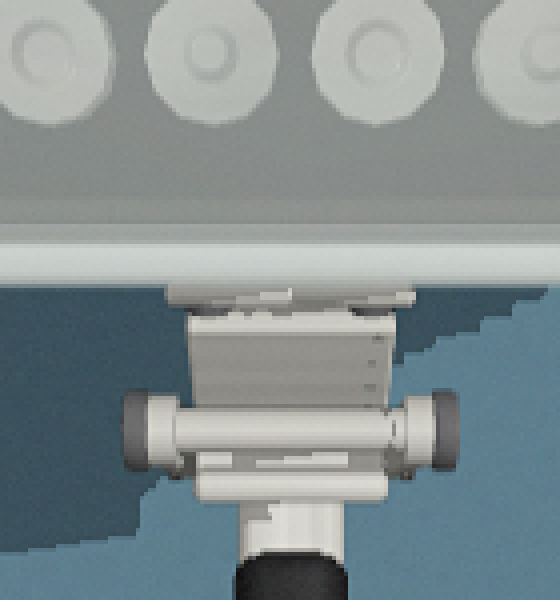

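View pics/p4.png

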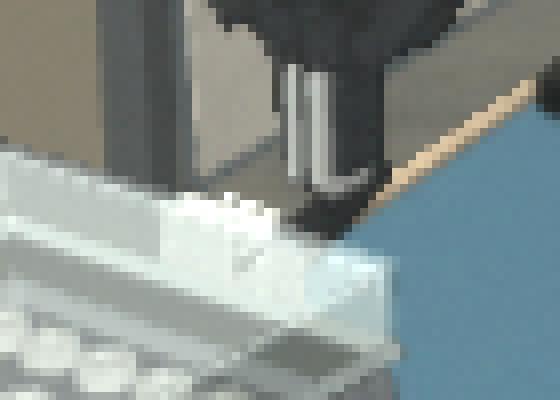

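```bash
python3 -m jog '[[[1,-0.15,0,0.35,0,0,0],[1,-0.3,0,0.73,0,0,0],[1,-0.45,0,1.05,0,0,0],[1,-0.6,0,1.39,0,0,0],[1,-0.6,0,1.39,0,0,0]]]' 40
python3 - <<'E'
from h import *
s=bot.read_state();print(s["wrist_force"],s["tool_pos"],s["torque"])
m=bot.camera_model("wrist")
a=bot.read_camera("wrist")[:,:,::-1];cv2.imwrite("pics/q.png",a);cv2.imwrite("pics/q3.png",cv2.resize(a[40:190,250:390],None,fx=4,fy=4,interpolation=cv2.INTER_NEAREST))
for p in [(-6.6,36),(0,29),(3.5,31),(7,31),(66,0)]:
    q=lat(*p);print(p,((proj("wrist",[q],m)[0]-[250,40])*4).round(0))
E
```

```text
time: 12.15
tool_pos: [0.465, 0.0819, 0.2474]
tcp_rot: [2.383, 2.048, -0.0]
wrist_force: [0.6, 1.6, 1.4]
width: -0.004
[0.55053334 1.62689565 1.36878531] [0.46501359 0.08189867 0.24737544] [ 0.19576433 -0.1615622  -0.00271749]
(-6.6, 36) [286. 475.]
(0, 29) [286. 529.]
(3.5, 31) [286. 568.]
(7, 31) [286. 602.]
(66, 0) [288. 962.]
```

View pics/q3.png

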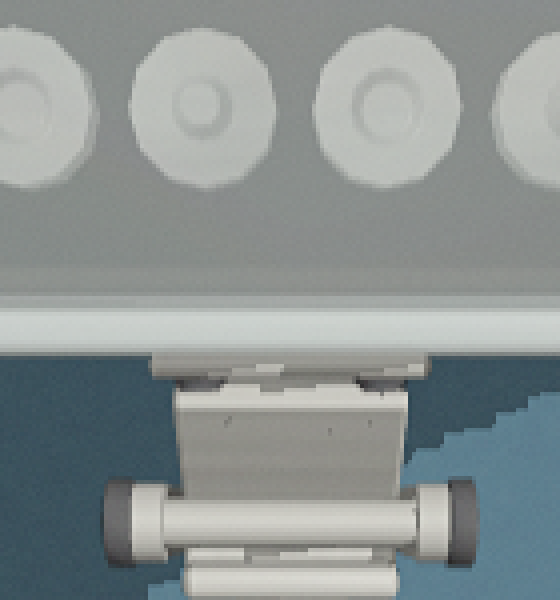

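```bash
python3 -m jog '[[[1,-0.2,0,0.5,0,0,0],[1,-0.3,0,0.9,0,0,0],[1,-0.4,0,1.3,0,0,0],[1,-0.4,0,1.75,0,0,0],[1,-0.4,0,2.2,0,0,0],[1,-0.4,0,2.65,0,0,0],[1,-0.4,0,2.65,0,0,0]]]' 40
python3 - <<'E'
from h import *
s=bot.read_state();print(s["wrist_force"],s["tool_pos"],s["torque"])
a=bot.read_camera("side")[:,:,::-1];cv2.imwrite("pics/r_side.png",a)
a=np.clip(a[195:255,245:325].astype(float)*1.6,0,255).astype(np.uint8)
cv2.imwrite("pics/r4.png",cv2.resize(a,None,fx=8,fy=8,interpolation=cv2.INTER_NEAREST))
E
```

```text
time: 13.08
tool_pos: [0.4639, 0.078, 0.2203]
tcp_rot: [-2.382, -2.047, 0.003]
wrist_force: [0.3, -0.1, -0.8]
width: 0.001
[ 0.29115985 -0.07980025 -0.84290972] [0.46386328 0.07795813 0.22033391] [ 0.0203984  -0.03772745 -0.00265038]
```

View pics/r4.png

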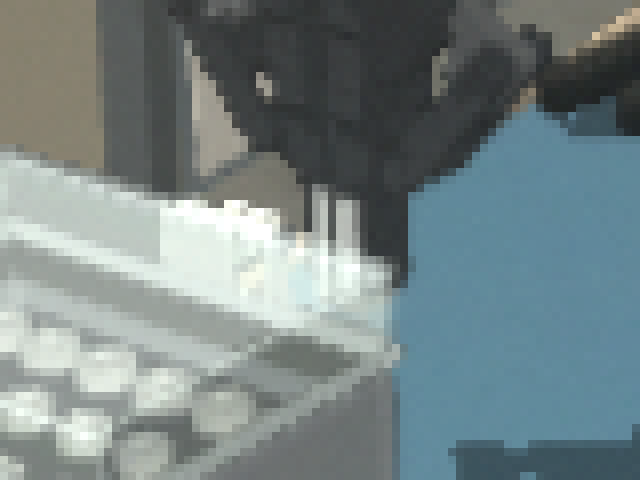

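```bash
python3 -m jog '[[[1,0,0,0.2,0,0,0],[1,0,0,0.35,0,0,0],[1,0,0,0.35,0,0,0]]]' 40
```

```text
time: 13.5
tool_pos: [0.4648, 0.0781, 0.2187]
tcp_rot: [2.382, 2.048, 0.001]
wrist_force: [-2.0, 0.6, 6.1]
width: 0.0
```

```bash
python3 -m jog '[[[1,0,0,-1,0,0,0],[1,-1,0,-5,0,0,0],[1,-1,0,-10,0,0,0],[1,-1,0,-16,0,0,0],[1,4,0,-20,0,0,0],[1,4,0,-20,0,0,0],[1,4,0,-20,0,0,0]]]' 40
python3 - <<'E'
from h import *
s=bot.read_state();print(s["wrist_force"],s["tool_pos"])
m=bot.camera_model("wrist")
a=bot.read_camera("wrist")[:,:,::-1];cv2.imwrite("pics/s.png",a);cv2.imwrite("pics/s3.png",cv2.resize(a[130:240,270:370],None,fx=5,fy=5,interpolation=cv2.INTER_NEAREST))
for p in [(0,27),(3.5,29),(7,29),(57.2,-33),(66,0)]:
    print(p,((proj("wrist",[lat(*p)],m)[0]-[270,130])*5).round(0))
a=bot.read_camera("side")[:,:,::-1];cv2.imwrite("pics/s_side.png",a)
b=cv2.imread("pics/a_side.png");f=lambda a:cv2.resize(np.clip(a[195:255,200:310].astype(float)*1.3,0,255).astype(np.uint8),None,fx=6,fy=6,interpolation=cv2.INTER_NEAREST)
cv2.imwrite("pics/s4.png",np.vstack([f(b),f(a)])[:600])
a=bot.read_camera("top")[:,:,::-1];cv2.imwrite("pics/s_top.png",a)
d=cv2.absdiff(a,cv2.imread("pics/a_top.png"))[140:240,375:505];print("tools diff",d.max(),d.mean())
E
```

```text
time: 14.38
tool_pos: [0.47, 0.1176, 0.4172]
tcp_rot: [2.381, 2.049, -0.002]
wrist_force: [0.7, -0.2, 0.2]
width: -0.003
[ 0.68995192 -0.21303902  0.18994585] [0.46998925 0.11760449 0.41724851]
(0, 27) [264. 217.]
(3.5, 29) [264. 238.]
(7, 29) [264. 256.]
(57.2, -33) [264. 403.]
(66, 0) [264. 488.]
tools diff 17 6.569
```

View pics/s3.png

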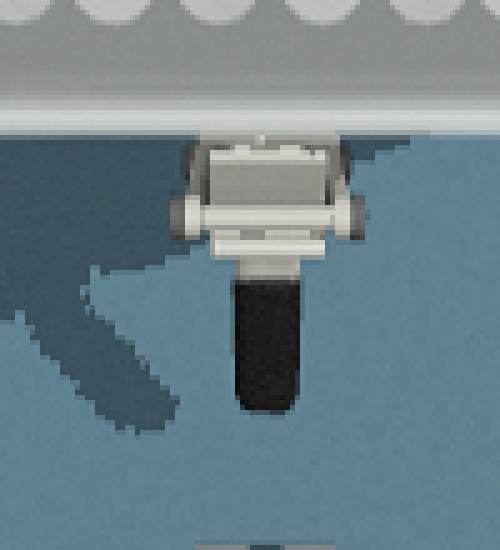

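View pics/s4.png

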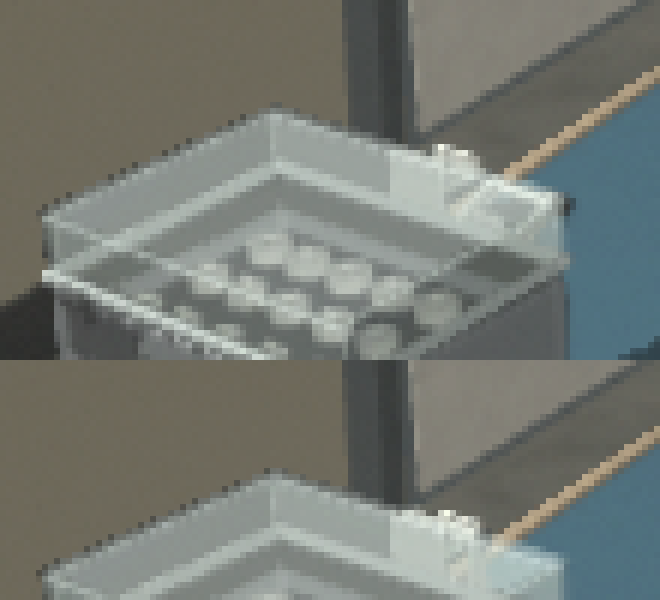

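View pics/s.png

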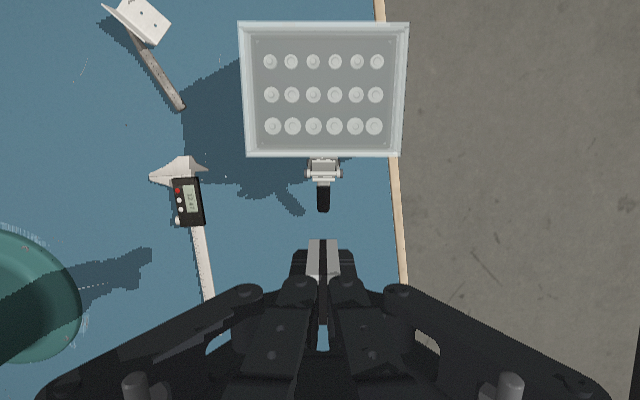

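Run:
```python
from workcell import bot
print(bot.finish_job(), bot.read_state()["time"])
```

```text
the job is handed in; nothing more can be done
the job is handed in; nothing more can be done
```

The latch is hooked and pressed shut, and I handed the job in at about 14.5 s of the 48 s allowed, with the gripper clear of everything.

**What I did:** I pinched the loop's heads and carried the loop up, but on the first try the pin caught on the keeper's lip. I lifted it and backed off a little. When I let go to take a new grip, the loop swung over the lip by itself and came to rest on the lid-side ramp. I then pressed the handle down with the closed fingers. The pin slid into the groove, and the handle went past dead centre onto its stop.

**Last checks, from the wrist camera after backing away:**
- **Pin:** it sits in the groove, one to two rows of the enlarged view (less than half a pixel) from where a latched pin should appear.
- **Handle:** its end is where a closed handle should be, well past dead centre. On the last press the force fell to zero, then rose to 6 N against the stop.
- **Squeezer and deburring tool:** the overhead picture shows no visible change where they lie (largest pixel difference 17 out of 255).
- **Forces:** the largest wrist force I read was about 12 N, and only the fingers touched the latch.

**What is less certain:**
- **Lid drop:** I did not measure the 2 mm directly, because the side view was too coarse. I infer it from the pin and handle positions.
- **Lip contact:** during the first try the fingers pushed the pin against the lip with about 10 N, nearly horizontally.
- **Side camera:** its position readings disagreed with the other two cameras by about 2 mm at the keeper and by over 10 mm at the case base, so I relied mainly on the wrist camera.

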